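Hold a spring clip gaping over the card in the spice drawer

TASK

Take the white card out of the grey caddy and stand it upright, fully home, in the slot of the pale wooden stand. Then pick up the red-handled spring clip by its handles, squeeze it open as wide as it goes and bring it down upright and squarely over the middle of the card's top edge, so that the edge lies a centimetre or two inside the gaping jaws and neither clip nor robot touches the card. Finish while still holding it there squeezed open, so that I can slip a note in beside the card, and leave the tins, grinder, jar and spoon where they are.

Things in the scene. Friction and masses are not known exactly. Their poses are not given: they have to be found in the camera images.
- card: Loose rigid white recipe card with a blue band, a plate 5 mm thick (its x), 60 mm wide (its y), 120 mm tall (its z), 60 g or so. Origin at the centre of its lower edge; z points up to the top edge. Either face may look either way. Easily gripped from above by its two narrow side edges, 60 mm apart, near the top. It starts standing in the caddy with its lower edge 8 mm above the drawer floor.
- card_top (a point): Centre of the card's top edge, 120 mm above its lower edge; axes as the card's.
- caddy: Grey plastic block fixed to the floor in which the card starts: 50 mm (x) by 100 mm (y) by 30 mm high, pocket 9 mm by 64 mm, 22 mm deep. Origin at the centre of its underside.
- card_stand: Pale wooden block fixed to the floor: 50 mm (x) by 100 mm (y) by 45 mm high, with one slot in its top, 7 mm (x) by 62 mm (y), 35 mm deep. Origin at the centre of its underside.
- card_stand_hole0 (a point): Centre of the slot's mouth, on the top of the stand (45 mm above the floor); slot runs 35 mm straight down; axes as the stand's, the slot's length along y.
- clip: Loose steel spring clip with red handles, about 65 g; starts standing on the floor, jaws down, handles up. Origin midway between the shut jaw tips, at their underside; x: direction in which the jaws open; y: along the pivot pin, 45 mm above the origin; z up. Jaws 36 mm wide (y), 20 mm thick over both when shut. Squeezing the handles together along x opens the jaws against the spring.
- clip_grip (a point): Midway between the clip's two handles, 62 mm above the clip's origin. Handles: flat plates 30 mm wide (y), 33 mm long, rising from the pin and flaring apart. At rest 45 mm over their outer faces at the top (74 mm above the origin), 26 mm at the pin. Squeezed to the hard stop: faces upright, parallel, 26 mm apart, tops 79 mm up. Takes 5 N (start) to 10 N (stop) on each handle near its top.
- clip_mouth (a point): Midway between the tips of the open jaws, 2 mm above the clip's origin; axes as the clip's. Squeezed to the stop, the jaws gape 28 mm at the tips and 24 mm just above the 8 mm high lips; the free space reaches 38 mm up from this point, to the pin.
- clip_front (a joint): Opening angle of the jaw on the clip's -x side: 0 shut, 0.30 rad fully squeezed. Moves equally with clip_back. Springs shut.
- clip_back (a joint): Opening angle of the jaw on the clip's +x side: 0 shut, 0.30 rad fully squeezed.
- grinder: Bystander: loose white ceramic grinder, 54 mm across, 130 mm tall. Origin at the centre of its underside.
- jar: Bystander: loose glass jar with a wire latch, 62 mm across (76 mm over the latch), 85 mm tall. Origin at the centre of its underside.
- spoon: Bystander: loose charcoal plastic measuring spoon 130 mm long lying on the floor along its x. Origin about the middle, on its underside.
- tin1: Bystander: loose round steel tin, 68 mm across, 45 mm tall, reddish-brown contents under its clear window, standing on the 8 mm thick steel strip. Origin at the centre of its underside.
- tin2: Bystander: loose round steel tin, 68 mm across, 45 mm tall, yellow contents under its clear window, standing on the 8 mm thick steel strip. Origin at the centre of its underside.
- tin3: Bystander: loose round steel tin, 68 mm across, 45 mm tall, green contents under its clear window, standing on the 8 mm thick steel strip. Origin at the centre of its underside.

How it is judged:
On the way:
1. the card stands upright and fully home in the slot of the wooden stand, released (z of card in the frame of card_stand_hole0 below -0.03 m and horizontal distance between card and card_stand_hole0 below 0.006 m and angle between card's own z axis and vertical below 0.12 rad and angle between the x axis of card and the x axis of card_stand, either way round below 0.12 rad and contact force between the fingers and card below 0.1 N), for 0.3 s.
At the end, for the whole second after the job is handed in: Card home in the slot (over 30 mm deep, 0.12 rad), untouched; clip held still by the fingers, both halves over 0.22 rad open, upright and square within 0.25 rad, card edge 7-34 mm inside the jaws, within 10 mm of mid-gap and 16 mm of mid-edge; clip touches neither card nor stand (all of step 1 and value of joint each of clip_front, clip_back above 0.22 rad and z of card_top in the frame of clip_mouth between 0.007 and 0.034 m and x of card_top in the frame of clip_mouth between -0.01 and 0.01 m and y of card_top in the frame of clip_mouth between -0.016 and 0.016 m and angle between the x axis of clip and the x axis of card, either way round below 0.25 rad and angle between clip's own z axis and vertical below 0.25 rad and contact force between clip and card below 0.3 N and contact force between clip and card_stand below 0.1 N and contact force between the arm and card below 0.1 N and contact force between the fingers and clip above 3 N and linear speed of clip below 0.03 m/s); the arm keeps its last pose, push and grip.
It fails at once if the grinder is pushed more than 30 mm from its place or knocked over (distance of grinder from where it was at the start of the episode above 0.03 m or angle between grinder's own z axis and vertical above 0.5 rad).
It fails at once if the glass jar is pushed more than 30 mm from its place or knocked over (distance of jar from where it was at the start of the episode above 0.03 m or angle between jar's own z axis and vertical above 0.5 rad).
It fails at once if the measuring spoon is pushed more than 30 mm from its place or knocked over (distance of spoon from where it was at the start of the episode above 0.03 m or angle between spoon's own z axis and vertical above 0.5 rad).
It fails at once if the row of tins is pushed more than 30 mm from its place or knocked over (distance of any of tin1, tin2, tin3 from where it was at the start of the episode above 0.03 m or angle between any of tin1, tin2, tin3's own z axis and vertical above 0.5 rad).
It also fails if it takes over 61 s, if anything falls off the work surface, if the arm or the gripper's body presses on something with over 40 N, if the wrist force passes 120 N, or if a joint passes its speed limit or range.

ROBOT

A 7-joint arm with a two-finger parallel gripper is mounted at the origin on the work surface. World frame = base frame: x ahead of the robot, y to its left, z up, the work surface at z = 0. Lengths are in m, angles in rad, forces in N, time in s.
With the tool pointing down it reaches from about 0.425 to 0.925 m from the base axis. Payload 6.8 kg.
Tool frame: the origin (TCP) lies where the fingers leave the gripper's body, on its centre line; the fingertips stand 73 mm ahead of it and the grasp point (between the pads) lies 54 mm ahead of it; z points along the fingers, y is the line along which they close (so a half turn about z gives the same grasp; the last joint's range is limited). The gripper opens to 85 mm and grips with 20 to 120 N. Pads are 22 mm wide; open, the fingers measure 114 mm over their backs; the gripper's body (76 mm by 85 mm) begins 54 mm behind the grasp point. The pads swing forward as they close: fully open they stand 13 mm farther back than shut.
Start: joints at [1.148, 0.477, 0.022, 1.555, -0.011, 1.109, -0.083], TCP at [0.209, -0.642, 0.304] pointing down, gripper open.
Joint ranges: [-2.96, 2.96], [-0.34, 2.1], [-1.41, 1.46], [0.24, 2.44], [-1.37, 4.51], [0.17, 1.92], [-2.96, 2.96]. Speed limits (rad/s): [2.39, 2.39, 3.14, 3.14, 3.14, 3.14, 3.14].

INTERFACE

Orientations are given as a rotation vector (axis times angle).
In Python, from bench import r, sensors, grab_frame, camera_info, hand_in gives the robot as it stands (r), with the cameras as plain functions, the job as plain functions and the readings (sensors).
- The arm moves only by the shell command python3 drive.py 'ROWS' [OPENING] [FORCE]. ROWS is rows parted by semicolons, their numbers by spaces, 1 to 5 of them, each of 6 numbers: dx, dy, dz in m, then a rotation vector rx, ry, rz in rad; each row is the pose to reach, as a shift and turn from the pose commanded when the command began, along the tool's axes at that moment; what a row does not reach only later rows make up. A row lasts 1/10 s, in which the tool goes at most 0.05 m and 0.15 rad, less where a joint would pass 70% of its speed; a pose out of reach is approached as far as the arm can. OPENING is the finger opening in m, set as the command begins (- or left out keeps the last). The fingers move at their own pace and stop on an object; FORCE is the grip in N (left out, the last holds). Time passes only in rows, so rows that do not move let the fingers close. It prints the time, the measured TCP pose, the force, the opening and the grip force at its end.
- sensors.get_obs(): the state, without advancing time (a new reading comes with each control period).
- grab_frame(name): name is "side" or "top"; returns (picture, depth): 400x640x3 uint8, blue, green, red; 400x640 float32, m along the optical axis (not along the pixel's ray), 0 where there is no reading.
- camera_info(name): a dict with "camera_matrix" (3x3 intrinsics, pixels), "k1" (the pictures are not rectified: a ray, as slopes to the right and down, at radius r is drawn at 1 + k1 r^2 times it, then the intrinsics apply), "R" (3x3) and "t" (3): a world point X has camera coordinates R X + t. Camera axes: x right, y down, z forward; pixel columns grow to the right and rows downward; lengths in m; the calibration is good to about 2 mm. A picture is of the moment at which its call begins. camera_info takes no time and is no camera call.
- hand_in(): hands the job in; it is judged then, once.
The state is a dict: "clock": time; "joints": joint angles; "qvel": joint speeds; "tau": joint torques, N m; "tcp_pos": TCP position; "orientation": TCP orientation; "contact_force": force on the tool from outside, world axes, zero at the start; "moment": the same for the moment, N m; "grip_width": finger opening in m; "gripper_force": force on a finger pad.
Only numpy, scipy, OpenCV 4.12 (cv2) and the standard library are available. Lean on these libraries where they do the work, as an engineer would, in place of code of your own. Each camera call takes 0.05 s, during which the arm holds its last target. There are 200 camera calls.

## Working session

There is one attempt and no reset: what is moved stays moved. The work goes in short steps, Python scripts to look and compute and a shell command to move; the robot and the scene stay as the last step left them, time stands still between calls to the robot, and variables do not carry over. Pictures are saved under pics/ and viewed, at most 13 in all, crops included, and the job is handed in when it is done.

```bash
ls; mkdir -p pics; cat > h.py <<'E'
import numpy as np, cv2
from bench import r, sensors, grab_frame, camera_info, hand_in
from scipy.spatial.transform import Rotation as Ro
def cast(cam,uv):
    c=camera_info(cam);K=np.array(c["camera_matrix"],float);k=c["k1"]
    uv=np.atleast_2d(np.array(uv,float))
    p=cv2.undistortPoints(uv[:,None],K,np.array([k,0,0,0,0.]))[:,0]
    R=np.array(c["R"]);t=np.array(c["t"])
    d=np.c_[p,np.ones(len(p))]
    return -R.T@t,d@R   # origin, dirs (scaled with depth 1)
def plane(cam,uv,z):
    o,d=cast(cam,uv);return o+d*((z-o[2])/d[:,2])[:,None]
def cloud(cam,dep):
    h,w=dep.shape;v,u=np.mgrid[:h,:w]
    o,d=cast(cam,np.c_[u.ravel(),v.ravel()])
    return (o+d*dep.reshape(-1,1)).reshape(h,w,3)
def tri(c1,p1,c2,p2):
    o1,d1=cast(c1,p1);o2,d2=cast(c2,p2);d1=d1[0];d2=d2[0]
    s=np.linalg.lstsq(np.c_[d1,-d2],o2-o1,rcond=None)[0]
    a=o1+s[0]*d1;b=o2+s[1]*d2;return (a+b)/2,np.linalg.norm(a-b)
E
python3 - <<'E'
from h import *
for n in("top","side"):
    im,d=grab_frame(n);cv2.imwrite(f"pics/{n}0.png",im);np.savez(f"/tmp/{n}0.npz",im=im,d=d)
    c=camera_info(n);print(n,c, -np.array(c["R"]).T@np.array(c["t"]),(d>0).mean())
o=sensors.get_obs();print(o)
E
```

```text
bench.py
drive.py
pics
top {'camera_matrix': array([[390.1540857 ,   0.        , 325.77234823],
       [  0.        , 390.1540857 , 202.05244144],
       [  0.        ,   0.        ,   1.        ]]), 'k1': -0.07595138009677531, 'R': array([[-0.00841698, -0.99996364,  0.00137172],
       [-0.99515443,  0.00824209, -0.09797819],
       [ 0.09796332, -0.00218975, -0.99518762]]), 't': array([0.00268519, 0.59909155, 0.93913574])} [ 5.04210357e-01 -1.96201702e-04  9.93310486e-01] 0.996125
side {'camera_matrix': array([[381.29025904,   0.        , 328.29340538],
       [  0.        , 381.29025904, 201.85097194],
       [  0.        ,   0.        ,   1.        ]]), 'k1': -0.030171885177585855, 'R': array([[ 0.85784702, -0.51381808, -0.00945844],
       [-0.28258687, -0.45626155, -0.84378318],
       [ 0.42923553,  0.72650972, -0.53660086]]), 't': array([-0.48565365,  0.26639438,  0.59830734])} [ 0.23508133 -0.56266821  0.5412378 ] 0.9961484375
{'clock': 0.1, 'joints': array([ 1.14789306,  0.47773393,  0.02232945,  1.55634511, -0.01151353,
        1.10929736, -0.08309299]), 'qvel': array([ 2.67502162e-04, -1.54870392e-03,  9.40818429e-04, -1.46660947e-03,
        2.81943451e-05, -7.93865073e-04, -8.56633142e-04]), 'tau': array([ 4.78318630e-03, -5.97759247e+01,  1.61340762e+00, -2.81953490e+01,
        1.26993185e-02,  5.03743038e-03,  2.13372846e-05]), 'tcp_pos': array([ 0.20888061, -0.64143419,  0.30301467]), 'orientation': array([-3.10115160e+00, -4.92249993e-01,  5.66084884e-04]), 'contact_force': array([-0.4962921 ,  0.1240793 , -0.65047071]), 'moment': array([0.03425886, 0.00291021, 0.02627154]), 'gripper_force': 0.0, 'grip_width': 0.08540092032307257}
```

View pics/top0.png

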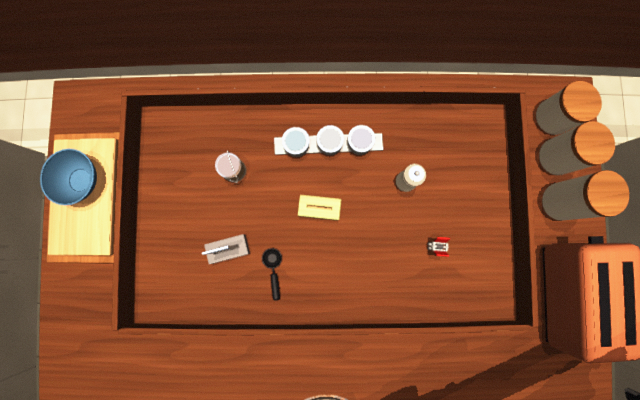

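View pics/side0.png

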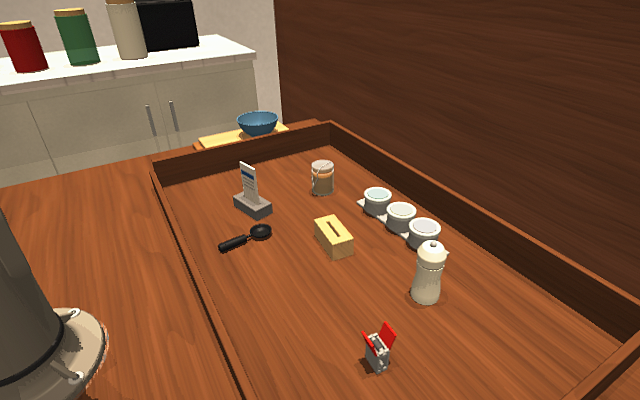

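The top view shows the caddy and card at about (225,249), the stand at (320,207) and the clip at (438,247). The grinder is at (410,178), the jar at (229,167), the spoon at (273,270) and the tins along row 140. The side view shows the card top near (248,165), the stand slot at (333,228) and the clip at (378,350).

```bash
cat > m.py <<'E'
from h import *
def rect(P):
    (c,s,a)=cv2.minAreaRect(P[:,:2].astype(np.float32)*1000); return np.round(c,1),np.round(s,1),round(a,1)
C={}
for n in("top","side"):
    z=np.load(f"/tmp/{n}0.npz");im,d=z["im"],z["d"];X=cloud(n,d);hsv=cv2.cvtColor(im,cv2.COLOR_BGR2HSV);C[n]=(im,X,hsv)
im,X,hsv=C["top"]
print("floor",np.median(X[280:310,320:400,2]),np.median(C["side"][1][330:360,280:320,2]))
for n in C:
    im,X,hsv=C[n];H,S,V=[hsv[...,i] for i in range(3)]
    def near(x0,x1,y0,y1): return (X[...,0]>x0)&(X[...,0]<x1)&(X[...,1]>y0)&(X[...,1]<y1)
    B={"stand":near(.38,.56,-.1,.13),"caddy":near(.3,.48,.16,.36),"clip":near(.3,.5,-.4,-.22)}
    for k,m in B.items():
        z=X[...,2][m];hh,e=np.histogram(z,bins=np.arange(-.0,.15,.005));print(n,k,[(round(float(a),3),int(b)) for a,b in zip(e,hh) if b>0])
    for k,lo,hi in(("stand",.04,.052),("caddy",.024,.036),("caddy",.115,.14),("caddy",.045,.115)):
        m=B[k]&(X[...,2]>lo)&(X[...,2]<hi);P=X[m]
        if len(P)>4: print(n,k,lo,len(P),rect(P),"mean",P.mean(0).round(4))
    red=((H<8)|(H>172))&(S>190)&(V>110)&B["clip"]&(X[...,2]>.03);print(n,"red",red.sum(),X[red].mean(0).round(4),rect(X[red]))
    m=B["clip"]&(X[...,2]>.02);print(n,"clip",m.sum(),rect(X[m]),X[m].max(0).round(3),X[m].min(0).round(3))
a=[cv2.resize(C["top"][0][y-30:y+30,x-40:x+40],(400,300),interpolation=cv2.INTER_CUBIC) for x,y in((225,249),(320,207),(438,247))]
a.append(cv2.resize(C["side"][0][320:380,338:418],(400,300),interpolation=cv2.INTER_CUBIC))
cv2.imwrite("pics/crops.png",np.vstack([np.hstack(a[:2]),np.hstack(a[2:])]))
E
python3 m.py
```

```text
floor 8.288325407906916e-05 -0.0015488888062154538
top stand [(-0.0, 3357), (0.005, 57), (0.01, 49), (0.015, 68), (0.02, 27), (0.025, 1), (0.03, 3), (0.035, 3), (0.04, 11), (0.045, 11)]
top caddy [(-0.0, 2985), (0.005, 24), (0.01, 5), (0.015, 4), (0.02, 3), (0.025, 113), (0.03, 191), (0.045, 2), (0.06, 2), (0.075, 2), (0.085, 1), (0.095, 1), (0.105, 2), (0.11, 2), (0.115, 1), (0.125, 5), (0.13, 1)]
top clip [(-0.0, 2438), (0.005, 30), (0.01, 2), (0.02, 3), (0.03, 2), (0.035, 2), (0.04, 22), (0.045, 75), (0.05, 34), (0.055, 16), (0.06, 10), (0.065, 10), (0.07, 22), (0.075, 5)]
top stand 0.04 22 (array([557.3, -13.5]), array([36.6,  2.7]), 89.4) mean [ 0.5578 -0.0168  0.0448]
top caddy 0.024 304 (array([470.8, 241.5]), array([ 24.1, 102.7]), 11.2) mean [0.4686 0.2492 0.0303]
top caddy 0.115 7 (array([477.8, 269.7]), array([ 2.1, 10.9]), 13.8) mean [0.4774 0.2703 0.1269]
top caddy 0.045 12 (array([477.6, 265.4]), array([ 0.4, 18.4]), 14.2) mean [0.4778 0.2648 0.0843]
top red 60 [ 0.4742 -0.2763  0.0665] (array([ 483.4, -276.7]), array([30.7, 35.4]), 84.1)
top clip 201 (array([ 482.3, -2
[... 643 characters left out ...]
35, 11), (0.04, 91), (0.045, 215), (0.05, 42), (0.055, 22), (0.06, 11), (0.065, 12), (0.07, 53)]
side stand 0.04 25 (array([559.6, -14.2]), array([41.2,  4.9]), 83.7) mean [ 0.5579 -0.0208  0.0434]
side caddy 0.024 203 (array([464.6, 242.1]), array([ 30.7, 107.5]), 0.4) mean [0.4679 0.2468 0.0292]
side caddy 0.115 22 (array([477.1, 264.8]), array([ 4.3, 18.3]), 13.3) mean [0.4775 0.2644 0.1229]
side caddy 0.045 99 (array([477.7, 262.7]), array([ 3.2, 24.8]), 11.4) mean [0.4777 0.2636 0.0806]
side red 149 [ 0.483  -0.2833  0.0593] (array([ 482.5, -279.8]), array([29.4, 36.5]), 86.3)
side clip 570 (array([ 482. , -279.3]), array([35.8, 39.7]), 0.0) [ 0.5   -0.259  0.075] [ 0.464 -0.299  0.02 ]
```

View pics/crops.png

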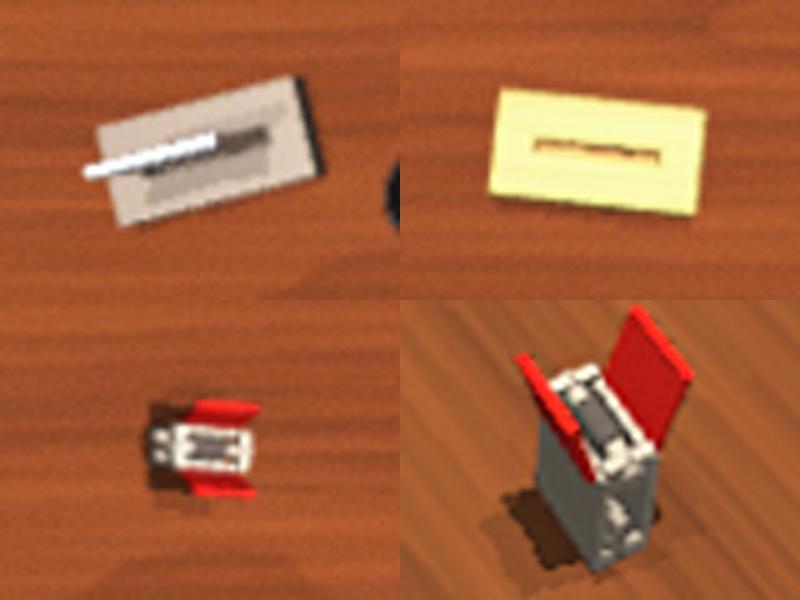

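The crops show the card leaning nowhere in the caddy (image angle about 10°), the stand slot clear, and the clip with its handles opening along world x. My stand and caddy boxes were cut short, so I'll refine with wider ones.

```bash
cat > m2.py <<'E'
from h import *
from m import rect,C
def ends(P):
    c=P.mean(0);u,s,vt=np.linalg.svd(P-c);t=(P-c)@vt[0];return c.round(4),vt[0].round(3),t.min().round(4),t.max().round(4)
for n in C:
    im,X,hsv=C[n];H,S,V=[hsv[...,i].astype(int) for i in range(3)]
    def near(x0,x1,y0,y1,z0,z1): return (X[...,0]>x0)&(X[...,0]<x1)&(X[...,1]>y0)&(X[...,1]<y1)&(X[...,2]>z0)&(X[...,2]<z1)
    m=near(.5,.66,-.1,.12,.038,.052);print(n,"stand top",rect(X[m]),"z",np.median(X[m][:,2]))
    # stand top face contour by bright yellow, cast on z=.045
    y=((H>18)&(H<35)&(S>60)&(V>(200 if n=="top" else 195))&near(.5,.66,-.1,.12,-.01,.06)).astype(np.uint8)
    c=max(cv2.findContours(y,0,2)[0],key=cv2.contourArea);print(" col",rect(plane(n,c[:,0],.045)))
    # slot: non-yellow inside hull
    hull=cv2.fillConvexPoly(np.zeros_like(y),cv2.convexHull(c),1);hull=cv2.erode(hull,np.ones((5,5)))
    sl=(hull>0)&(V<150);ys,xs=np.nonzero(sl);
    if len(xs)>5:
        P=plane(n,np.c_[xs,ys],.045)[:,:2];print(" slot",len(xs),rect(P),ends(P))
    m=near(.4,.54,.15,.36,.024,.036);print(n,"caddy top",rect(X[m]),np.median(X[m][:,2]))
    m=near(.4,.54,.15,.36,.05,.14);print(n,"card",m.sum(),ends(X[m][:,:2]),"zmax",np.sort(X[m][:,2])[-4:])
    m=near(.4,.54,.15,.36,.122,.135);print(n,"cardtop",m.sum(),ends(X[m][:,:2]))
    # clip handles
    red=((H<8)|(H>172))&(S>190)&(V>110)&near(.3,.55,-.4,-.22,.03,.09)
    for s,k in((-1,"near"),(1,"far")):
        q=red&((X[...,0]-.482)*s>0);P=X[q];t=P[P[:,2]>.069];print(n,k,len(P),len(t),P.mean(0).round(4),ends(P[:,:2]),"top",t.mean(0).round(4),t.min(0).round(3),t.max(0).round(3),P[:,2].max())
E
python3 m2.py | grep -v -A100 zzz | tail -n 22; python3 - <<'E'
import sys;sys.path.insert(0,'.')
from h import *
im=np.load("/tmp/top0.npz")["im"]; s=np.load("/tmp/side0.npz")["im"]
a=[cv2.resize(im[225:275,190:256],(396,300),interpolation=cv2.INTER_NEAREST),cv2.resize(s[150:225,220:286],(396,450),interpolation=cv2.INTER_NEAREST)[:450]]
a[0]=np.vstack([a[0],np.zeros((150,396,3),np.uint8)])
cv2.imwrite("pics/c2.png",np.hstack(a))
E
```

```text
side clip [(-0.0, 652), (0.005, 81), (0.01, 39), (0.015, 45), (0.02, 42), (0.025, 36), (0.03, 35), (0.035, 11), (0.04, 91), (0.045, 215), (0.05, 42), (0.055, 22), (0.06, 11), (0.065, 12), (0.07, 53)]
side stand 0.04 25 (array([559.6, -14.2]), array([41.2,  4.9]), 83.7) mean [ 0.5579 -0.0208  0.0434]
side caddy 0.024 203 (array([464.6, 242.1]), array([ 30.7, 107.5]), 0.4) mean [0.4679 0.2468 0.0292]
side caddy 0.115 22 (array([477.1, 264.8]), array([ 4.3, 18.3]), 13.3) mean [0.4775 0.2644 0.1229]
side caddy 0.045 99 (array([477.7, 262.7]), array([ 3.2, 24.8]), 11.4) mean [0.4777 0.2636 0.0806]
side red 149 [ 0.483  -0.2833  0.0593] (array([ 482.5, -279.8]), array([29.4, 36.5]), 86.3)
side clip 570 (array([ 482. , -279.3]), array([35.8, 39.7]), 0.0) [ 0.5   -0.259  0.075] [ 0.464 -0.299  0.02 ]
top stand top (array([585.,  15.]), array([99.8, 49.9]), 83.3) z 0.0449742872038843
 col (array([586.3,  14.2]), array([101.4,  51.6]), 83.6)
top caddy top (array([485.7, 245.4]), array([ 50.3, 103.2]), 14.6) 0.0303571770902874
top card 119 (array([0.486 , 0.2406]), array([ 0.266, -0.964]), np.f
[... 1068 characters left out ...]
842, 0.2404]), array([ 0.27 , -0.963]), np.float64(-0.0356), np.float64(0.0281)) zmax [0.12835518 0.12854096 0.12883147 0.12903383]
side cardtop 58 (array([0.4843, 0.2424]), array([ 0.267, -0.964]), np.float64(-0.0326), np.float64(0.029))
side near 73 49 [ 0.4671 -0.2823  0.0684] (array([ 0.4671, -0.2823]), array([ 0.022, -1.   ]), np.float64(-0.018), np.float64(0.0112)) top [ 0.4663 -0.2798  0.0727] [ 0.464 -0.293  0.07 ] [ 0.469 -0.264  0.075] 0.07451924719254183
side far 277 66 [ 0.5022 -0.2814  0.0607] (array([ 0.5022, -0.2814]), array([-0.112, -0.994]), np.float64(-0.0151), np.float64(0.0146)) top [ 0.5062 -0.281   0.0719] [ 0.502 -0.296  0.069] [ 0.511 -0.267  0.074] 0.0744888623211255
```

View pics/c2.png

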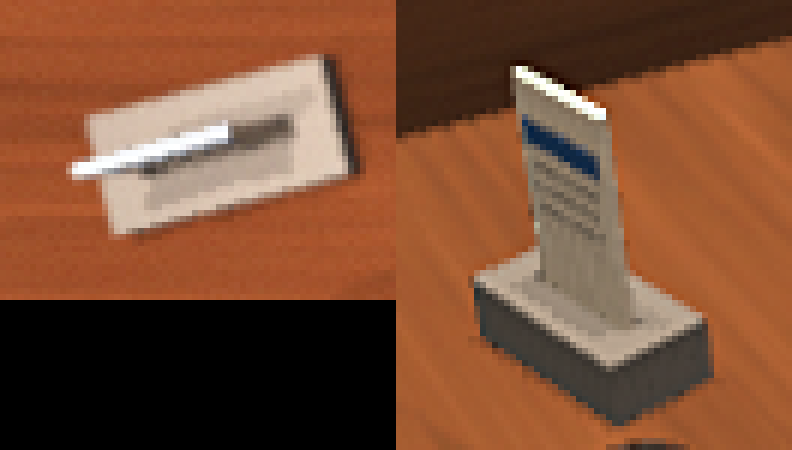

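```bash
cat > to.py <<'E'
import sys
from h import *
# usage: x y z yaw(deg, of tool y line); prints tool-frame delta from current measured pose
def go(x,y,z,yaw):
    o=sensors.get_obs();R0=Ro.from_rotvec(o["orientation"]);p=o["tcp_pos"]
    best=None
    for k in(0,180):
        a=np.radians(yaw+k);Y=np.array([np.cos(a),np.sin(a),0]);Z=np.array([0,0,-1.]);M=np.c_[np.cross(Y,Z),Y,Z]
        rv=(R0.inv()*Ro.from_matrix(M)).as_rotvec()
        if best is None or np.linalg.norm(rv)<np.linalg.norm(best): best=rv
    print("p",p.round(4),"toolx",R0.as_matrix()[:,0].round(3),"tooly",R0.as_matrix()[:,1].round(3),"j7",o["joints"][6].round(2),"w",round(o["grip_width"],4),"gf",o["gripper_force"])
    d=R0.inv().apply(np.array([x,y,z])-p);print("d",d.round(4),"rv",best.round(4),"rows",round(np.linalg.norm(d)/.05,1))
go(*map(float,sys.argv[1:]))
E
python3 to.py 0.46 -0.12 0.30 105; python3 to.py 0.485 0.244 0.23 105
```

```text
p [ 0.2089 -0.6414  0.303 ] toolx [ 0.951  0.31  -0.   ] tooly [ 0.31  -0.951 -0.002] j7 -0.08 w 0.0854 gf 0.0
d [ 0.4002 -0.418   0.0037] rv [-0.0016  0.0001  0.053 ] rows 11.6
p [ 0.2089 -0.6414  0.303 ] toolx [ 0.951  0.31  -0.   ] tooly [ 0.31  -0.951 -0.002] j7 -0.08 w 0.0854 gf 0.0
d [ 0.5367 -0.7563  0.0742] rv [-0.0016  0.0001  0.053 ] rows 18.6
```

```bash
python3 drive.py '0.034 -0.036 0 0 0 0.02;0.068 -0.072 0 0 0 0.053;0.102 -0.108 0 0 0 0.053;0.136 -0.144 0 0 0 0.053;0.17 -0.18 0 0 0 0.053' 0.085
python3 drive.py '0.034 -0.034 0 0 0 0;0.068 -0.07 0 0 0 0;0.102 -0.106 0 0 0 0;0.136 -0.142 0 0 0 0;0.17 -0.18 0 0 0 0'
python3 to.py 0.485 0.244 0.23 105
```

```text
clock: 0.6
tcp_pos: [0.3153, -0.416, 0.3036]
orientation: [-3.114, -0.41, 0.0]
contact_force: [0.4, -0.1, 1.0]
grip_width: 0.0849
gripper_force: 0.0
clock: 1.1
tcp_pos: [0.4325, -0.1993, 0.3039]
orientation: [3.114, 0.41, 0.0]
contact_force: [0.8, 0.3, -0.5]
grip_width: 0.0851
gripper_force: 0.0
p [ 0.4325 -0.1993  0.3039] toolx [0.966 0.259 0.   ] tooly [ 0.259 -0.966  0.   ] j7 -1.06 w 0.0851 gf 0.0
d [ 0.1653 -0.4146  0.0738] rv [ 0.0003 -0.0001 -0.0003] rows 9.0
```

```bash
python3 drive.py '0.018 -0.042 0 0 0 0;0.036 -0.084 0 0 0 0;0.054 -0.126 0 0 0 0;0.072 -0.168 0 0 0 0;0.09 -0.21 0 0 0 0'
python3 drive.py '0.014 -0.04 0.01 0 0 0;0.028 -0.08 0.02 0 0 0;0.042 -0.12 0.03 0 0 0;0.056 -0.16 0.04 0 0 0;0.065 -0.19 0.05 0 0 0'
python3 drive.py '0 0 0 0 0 0;0 0 0 0 0 0'
python3 to.py 0.485 0.244 0.172 105
```

```text
clock: 1.6
tcp_pos: [0.4644, 0.0268, 0.3038]
orientation: [3.114, 0.41, -0.0]
contact_force: [1.0, -0.3, 0.1]
grip_width: 0.085
gripper_force: 0.0
clock: 2.1
tcp_pos: [0.478, 0.2282, 0.2534]
orientation: [-3.113, -0.413, -0.0]
contact_force: [-0.3, -0.2, 0.9]
grip_width: 0.0849
gripper_force: 0.0
clock: 2.3
tcp_pos: [0.4778, 0.2257, 0.2533]
orientation: [3.114, 0.413, -0.002]
contact_force: [-0.2, -0.6, -0.0]
grip_width: 0.0849
gripper_force: 0.0
p [0.4778 0.2257 0.2533] toolx [ 0.966  0.26  -0.002] tooly [ 0.26  -0.966  0.   ] j7 -2.06 w 0.0849 gf 0.0
d [ 0.0118 -0.0158  0.0812] rv [0.0002 0.0016 0.0016] rows 1.7
```

```bash
python3 drive.py '0.012 -0.016 0.01 0 0 0;0.012 -0.016 0.05 0 0.0016 0.0016;0.012 -0.016 0.075 0 0.0016 0.0016;0.012 -0.016 0.09 0 0.0016 0.0016;0.012 -0.016 0.091 0 0.0016 0.0016'
python3 drive.py '0 0 0 0 0 0;0 0 0 0 0 0;0 0 0 0 0 0;0 0 0 0 0 0;0 0 0 0 0 0' 0.05 30
python3 drive.py '0 0 0 0 0 0;0 0 0 0 0 0;0 0 0 0 0 0'
python3 - <<'E'
from h import *
o=sensors.get_obs();print(o["tcp_pos"],o["grip_width"],o["contact_force"])
im,d=grab_frame("side");cv2.imwrite("pics/g1.png",cv2.resize(im[60:240,160:400],(720,540)))
E
```

```text
clock: 2.8
tcp_pos: [0.4853, 0.2421, 0.1614]
orientation: [3.114, 0.405, -0.002]
contact_force: [-0.7, -0.3, 0.0]
grip_width: 0.0851
gripper_force: 0.0
clock: 3.3
tcp_pos: [0.4868, 0.2442, 0.1644]
orientation: [-3.114, -0.407, -0.007]
contact_force: [0.5, -1.2, 6.6]
grip_width: 0.0588
gripper_force: 32.5
clock: 3.6
tcp_pos: [0.4868, 0.2442, 0.1645]
orientation: [-3.115, -0.407, -0.007]
contact_force: [-0.5, -1.9, 6.9]
grip_width: 0.0596
gripper_force: 32.5
[0.48679396 0.24424147 0.16446267] 0.05957340139491713 [-0.49858736 -1.8553785   6.94449665]
```

View pics/g1.png

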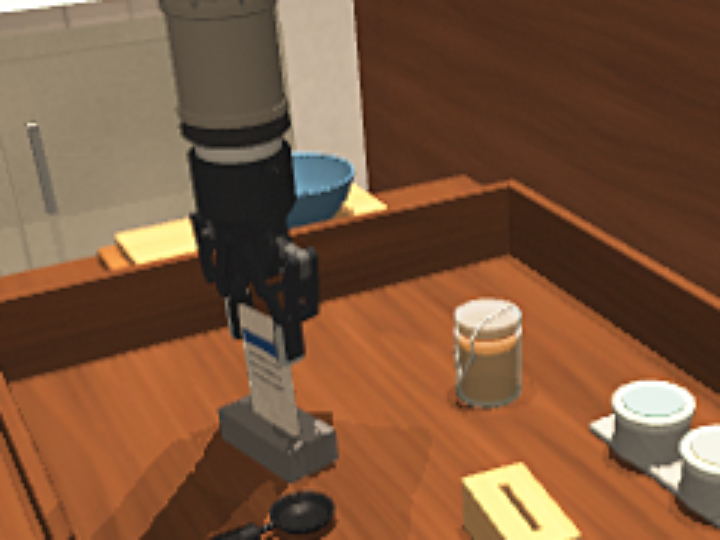

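The card is held between the pads by its side edges, with its band just below the fingers. Next I lift it.

```bash
python3 drive.py '0 0 -0.015 0 0 0;0 0 -0.03 0 0 0;0 0 -0.05 0 0 0;0 0 -0.075 0 0 0;0 0 -0.09 0 0 0' - 40
python3 to.py 0.5855 0.0143 0.25 83.5
```

```text
clock: 4.15
tcp_pos: [0.4861, 0.2446, 0.2559]
orientation: [-3.114, -0.408, -0.007]
contact_force: [0.1, -0.0, -0.9]
grip_width: 0.0589
gripper_force: 43.1
p [0.4861 0.2446 0.2559] toolx [0.966 0.257 0.005] tooly [ 0.257 -0.966 -0.001] j7 -2.09 w 0.0589 gf 43.13617944717407
d [0.0367 0.2481 0.0059] rv [-0.0017 -0.0046  0.3739] rows 5.0
```

```bash
python3 drive.py '0.006 0.035 0 -0.001 -0.004 0.07;0.012 0.075 0 -0.0015 -0.0045 0.15;0.022 0.125 0 -0.0017 -0.0045 0.25;0.031 0.175 0.003 -0.0017 -0.0045 0.33;0.035 0.215 0.006 -0.0017 -0.0046 0.374'
python3 drive.py '0.011 0.027 0 0 0 0;0.014 0.031 0 0 0 0;0.014 0.031 0 0 0 0;0.014 0.031 0 0 0 0'
cat > c.py <<'E'
from h import *
import sys
tag=sys.argv[1]
def ends(P):
    c=P.mean(0);u,s,vt=np.linalg.svd(P-c,full_matrices=False);t=(P-c)@vt[0];return c.round(4),vt[0].round(3),t.min().round(4),t.max().round(4)
o=sensors.get_obs();p=o["tcp_pos"];print(p)
for n in("side","top"):
    im,d=grab_frame(n);X=cloud(n,d);np.savez(f"/tmp/{n}_{tag}.npz",im=im,d=d)
    sat=im.max(2).astype(int)-im.min(2)
    m=(abs(X[...,:2]-p[:2]).max(2)<.05)&(X[...,2]<p[2]-.085)&(X[...,2]>p[2]-.2)&(X[...,2]>.05)
    m=cv2.morphologyEx(m.astype(np.uint8),cv2.MORPH_OPEN,np.ones((3,3)))>0
    P=X[m];print(n,len(P))
    if len(P)<30: continue
    c=P.mean(0);vt=np.linalg.svd(P-c,full_matrices=False)[2];N=vt[2]*np.sign(vt[2][0]);print(" normal",N.round(4),"yaw deg",np.degrees(np.arctan2(N[1],N[0])).round(2),"tilt",N[2].round(4),"c",c.round(4),"zrange",np.percentile(P[:,2],[0,1,99]).round(4),"rms",((P-c)@N).std().round(4))
    for zz in np.arange(P[:,2].min(),P[:,2].max(),.015):
        q=P[(P[:,2]>zz)&(P[:,2]<zz+.015)]
        if len(q)>15: e=ends(q[:,:2]);print("  z",zz.round(3),len(q),e[0],"mid",(e[0]+e[1]*(e[2]+e[3])/2).round(4),"w",e[3]-e[2])
im=np.load(f"/tmp/side_{tag}.npz")["im"];cv2.imwrite(f"pics/{tag}.png",cv2.resize(im[80:280,240:450],(630,600)))
E
python3 c.py ins
```

```text
clock: 4.65
tcp_pos: [0.5759, 0.0425, 0.2479]
orientation: [3.134, -0.185, -0.002]
contact_force: [0.5, -0.3, -1.0]
grip_width: 0.0591
gripper_force: 43.1
clock: 5.05
tcp_pos: [0.5849, 0.0145, 0.2474]
orientation: [3.136, -0.176, -0.004]
contact_force: [0.2, 1.7, -0.3]
grip_width: 0.0589
gripper_force: 43.1
[0.58485258 0.01448954 0.24738007]
side 401
 normal [ 0.9949 -0.1004 -0.0028] yaw deg -5.76 tilt -0.0028 c [0.5797 0.0113 0.1273] zrange [0.0903 0.0913 0.1618] rms 0.0008
  z 0.09 72 [0.5797 0.0123] mid [0.5801 0.0159] w 0.0625
  z 0.105 86 [0.5796 0.0115] mid [0.5799 0.0148] w 0.0619
  z 0.12 88 [0.5797 0.0114] mid [0.5801 0.0156] w 0.0634
  z 0.135 83 [0.5798 0.0114] mid [0.5801 0.0144] w 0.0609
  z 0.15 71 [0.5796 0.0099] mid [0.58   0.0137] w 0.0594
top 0
```

View pics/ins.png

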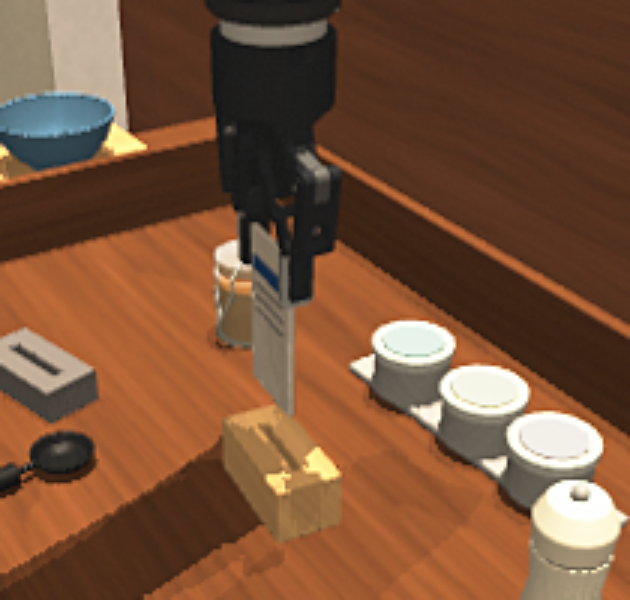

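The card hangs straight below the gripper above the stand, bottom near (285,408) in the crop. I'll measure the slot and block edges more finely from the initial views, rectified on the plane z = 45 mm.

```bash
cat > s.py <<'E'
from h import *
c0=np.array([.5855,.0140])
def proj(n,P):
    c=camera_info(n);return cv2.projectPoints(P,cv2.Rodrigues(np.array(c["R"]))[0],np.array(c["t"]),np.array(c["camera_matrix"],float),np.array([c["k1"],0,0,0,0.]))[0][:,0]
for n in("top","side"):
    im=np.load(f"/tmp/{n}0.npz")["im"];g=cv2.cvtColor(im,cv2.COLOR_BGR2GRAY).astype(np.float32);b=im[...,0].astype(np.float32)
    for yaw in(-6.5,):
        a=np.radians(yaw);ex=np.array([np.cos(a),np.sin(a)]);ey=np.array([-ex[1],ex[0]])
        xs=np.arange(-.034,.0341,.001);ys=np.arange(-.06,.0601,.001)
        XX,YY=np.meshgrid(xs,ys,indexing="ij");P=np.zeros(XX.shape+(3,));P[...,:2]=c0+XX[...,None]*ex+YY[...,None]*ey;P[...,2]=.045
        uv=proj(n,P.reshape(-1,3)).reshape(XX.shape+(2,)).astype(np.float32)
        G=cv2.remap(g,uv[...,0],uv[...,1],cv2.INTER_LINEAR)
        px=G[:,abs(ys)<.022].mean(1);py=G[abs(xs)<.003].mean(0);pe=G[(abs(xs)>.01)&(abs(xs)<.02)].mean(0)
        print(n,"x",dict(zip((xs*1000).round().astype(int).tolist(),px.round().astype(int).tolist())))
        print(n,"y",dict(zip((ys*1000).round().astype(int).tolist(),py.round().astype(int).tolist())))
        print(n,"yblock",[int((ys[i]*1000).round()) for i in np.argsort(-abs(np.diff(pe)))[:6]])
        # slot yaw: centroid of darkness per y band
        w=np.clip(np.median(G[(abs(xs)>.01)&(abs(xs)<.02)])-G,0,None);k=abs(xs)<.009
        cen=(w[k]*xs[k,None]).sum(0)/w[k].sum(0);s=abs(ys)<.024;f=np.polyfit(ys[s],cen[s],1);print(" slot line x0 mm",f[1]*1000,"slope deg",np.degrees(f[0]))
E
python3 s.py
```

```text
top x {-34: 102, -33: 98, -32: 94, -31: 90, -30: 86, -29: 82, -28: 84, -27: 99, -26: 131, -25: 172, -24: 208, -23: 229, -22: 237, -21: 241, -20: 241, -19: 241, -18: 241, -17: 241, -16: 241, -15: 241, -14: 241, -13: 241, -12: 240, -11: 240, -10: 241, -9: 241, -8: 242, -7: 242, -6: 242, -5: 239, -4: 235, -3: 230, -2: 220, -1: 205, 0: 184, 1: 162, 2: 149, 3: 156, 4: 181, 5: 209, 6: 229, 7: 237, 8: 241, 9: 242, 10: 242, 11: 242, 12: 242, 13: 243, 14: 243, 15: 242, 16: 242, 17: 241, 18: 241, 19: 240, 20: 240, 21: 240, 22: 239, 23: 235, 24: 226, 25: 209, 26: 184, 27: 153, 28: 125, 29: 109, 30: 103, 31: 101, 32: 102, 33: 104, 34: 106}
top y {-60: 98, -59: 98, -58: 97, -57: 96, -56: 96, -55: 96, -54: 96, -53: 107, -52: 124, -51: 146, -50: 180, -49: 214, -48: 230, -47: 238, -46: 243, -45: 243, -44: 242, -43: 242, -42: 241, -41: 241, -40: 242, -39: 242, -38: 242, -37: 242, -36: 242, -35: 242, -34: 241, -33: 236, -32: 231, -31: 218, -30: 198, -29: 181, -28: 187, -27: 194, -26: 195, -25: 192, -24: 192, -23: 193, -22: 195, -21: 196, -20: 195, -19: 194, -18: 185, -17: 176, -16: 172, -15: 170, -14:
[... 2161 characters left out ...]
07, 19: 104, 20: 102, 21: 103, 22: 105, 23: 107, 24: 113, 25: 128, 26: 150, 27: 171, 28: 188, 29: 202, 30: 214, 31: 227, 32: 236, 33: 239, 34: 239, 35: 239, 36: 238, 37: 237, 38: 237, 39: 238, 40: 238, 41: 239, 42: 240, 43: 240, 44: 239, 45: 237, 46: 230, 47: 215, 48: 193, 49: 168, 50: 141, 51: 120, 52: 111, 53: 105, 54: 104, 55: 106, 56: 108, 57: 109, 58: 111, 59: 111, 60: 112}
side yblock [-53, 49, 48, -54, -52, 50]
 slot line x0 mm -0.5253537253984534 slope deg 0.12696761307327573s.py:19: RuntimeWarning: invalid value encountered in divide
  cen=(w[k]*xs[k,None]).sum(0)/w[k].sum(0);s=abs(ys)<.024;f=np.polyfit(ys[s],cen[s],1);print(" slot line x0 mm",f[1]*1000,"slope deg",np.degrees(f[0]))
```

```bash
python3 to.py 0.5872 0.0123 0.209 83.5
```

```text
p [0.5848 0.0148 0.2473] toolx [ 0.994 -0.111 -0.003] tooly [-0.111 -0.994  0.001] j7 -1.96 w 0.0593 gf 43.13588619232178
d [0.0028 0.0022 0.0383] rv [0.0011 0.0027 0.0025] rows 0.8
```

```bash
python3 drive.py '0.0028 0.0022 0.015 0.001 0.0027 0.0025;0.0028 0.0022 0.03 0.001 0.0027 0.0025;0.0028 0.0022 0.038 0.001 0.0027 0.0025;0.0028 0.0022 0.038 0.001 0.0027 0.0025;0.0028 0.0022 0.038 0.001 0.0027 0.0025'
python3 c.py ins2
python3 - <<'E'
from h import *
im=np.load("/tmp/side_ins2.npz")["im"];cv2.imwrite("pics/ins2b.png",cv2.resize(im[180:265,300:365],None,fx=9,fy=7,interpolation=cv2.INTER_CUBIC))
E
```

```text
clock: 5.65
tcp_pos: [0.5875, 0.0107, 0.2089]
orientation: [3.136, -0.182, -0.001]
contact_force: [0.1, 0.3, 0.0]
grip_width: 0.059
gripper_force: 43.1
[0.58749638 0.01066881 0.20890919]
side 358
 normal [ 0.9947 -0.1028 -0.0026] yaw deg -5.9 tilt -0.0026 c [0.5824 0.006  0.0883] zrange [0.052  0.0527 0.1226] rms 0.0008
  z 0.052 69 [0.5823 0.0059] mid [0.5828 0.0109] w 0.0601
  z 0.067 75 [0.5824 0.0063] mid [0.5827 0.0094] w 0.05789999999999999
  z 0.082 77 [0.5825 0.0065] mid [0.5828 0.0097] w 0.05739999999999999
  z 0.097 78 [0.5825 0.0065] mid [0.5828 0.0094] w 0.0577
  z 0.112 58 [0.5823 0.004 ] mid [0.5828 0.0086] w 0.056400000000000006
top 0
```

View pics/ins2b.png

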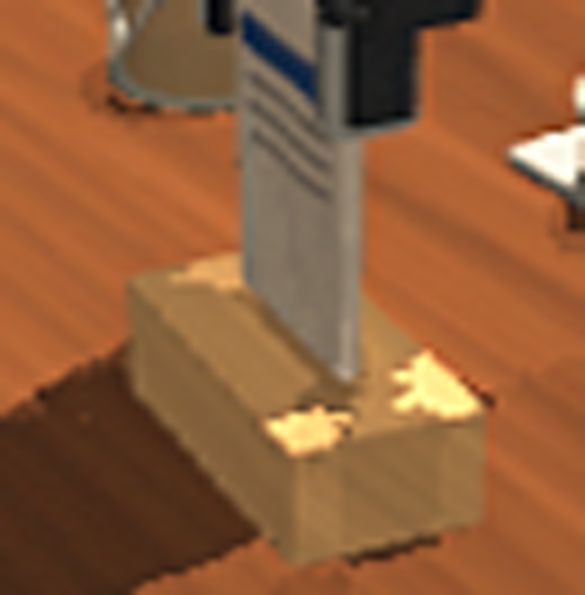

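The card's lower edge hangs just over the slot (corner at about (347,378) in the crop) and slightly toward −y. I'll correct by about +1.5 mm in y, then lower.

```bash
python3 to.py 0.5871 0.0123 0.205 83.5; python3 drive.py '-0.0004 -0.0015 0.001 0 0 0;-0.0004 -0.0015 0.002 0 0 0;-0.0004 -0.0015 0.002 0 0 0'; python3 to.py 0.5871 0.0123 0.195 83.5
```

```text
p [0.5879 0.0105 0.2095] toolx [ 0.993 -0.116  0.001] tooly [-0.116 -0.993  0.001] j7 -1.98 w 0.059 gf 43.12994420528412
d [-0.001  -0.0017  0.0045] rv [ 0.0007 -0.0009 -0.0026] rows 0.1
clock: 6.05
tcp_pos: [0.5873, 0.0118, 0.207]
orientation: [3.135, -0.182, 0.0]
contact_force: [-0.2, -0.1, -0.8]
grip_width: 0.0589
gripper_force: 43.1
p [0.5873 0.0118 0.207 ] toolx [ 0.993 -0.116  0.   ] tooly [-0.116 -0.993  0.001] j7 -1.98 w 0.0589 gf 43.130101561546326
d [-0.0003 -0.0005  0.012 ] rv [ 0.001  -0.0001 -0.0028] rows 0.2
```

```bash
python3 drive.py '-0.0002 -0.0003 0.003 0.001 0 -0.002;-0.0002 -0.0003 0.006 0.001 0 -0.002;-0.0002 -0.0003 0.009 0.001 0 -0.002;-0.0002 -0.0003 0.012 0.001 0 -0.002;-0.0002 -0.0003 0.012 0.001 0 -0.002'; python3 to.py 0.5871 0.0123 0.195 83.5
```

```text
clock: 6.55
tcp_pos: [0.5872, 0.012, 0.1944]
orientation: [-3.136, 0.179, 0.0]
contact_force: [1.0, -0.7, -0.9]
grip_width: 0.0588
gripper_force: 43.4
p [0.5872 0.012  0.1944] toolx [ 0.993 -0.114 -0.   ] tooly [-0.114 -0.993 -0.   ] j7 -1.99 w 0.0588 gf 43.35271954536438
d [-0.0001 -0.0003 -0.0006] rv [-0.      0.0002 -0.0008] rows 0.0
```

```bash
python3 drive.py '0 0 0.006 0 0 0;0 0 0.012 0 0 0;0 0 0.018 0 0 0;0 0 0.023 0 0 0;0 0 0.024 0 0 0'; python3 drive.py '0 0 0.002 0 0 0;0 0 0.004 0 0 0;0 0 0.005 0 0 0;0 0 0.005 0 0 0'
```

```text
clock: 7.05
tcp_pos: [0.5872, 0.012, 0.1703]
orientation: [-3.136, 0.179, 0.0]
contact_force: [2.1, -1.1, 1.1]
grip_width: 0.0594
gripper_force: 43.4
clock: 7.45
tcp_pos: [0.5875, 0.012, 0.1666]
orientation: [-3.136, 0.18, -0.001]
contact_force: [1.1, -1.6, 4.6]
grip_width: 0.0588
gripper_force: 43.8
```

```bash
python3 drive.py '0 0 0 0 0 0;0 0 0 0 0 0;0 0 0 0 0 0;0 0 0 0 0 0' 0.085; python3 drive.py '0 0 -0.01 0 0 0;0 0 -0.03 0 0 0;0 0 -0.06 0 0 0;0 0 -0.09 0 0 0;0 0 -0.12 0 0 0'
python3 to.py 0.45 -0.12 0.29 85;python3 to.py 0.487 -0.279 0.29 -5
```

```text
clock: 7.85
tcp_pos: [0.5869, 0.0121, 0.1657]
orientation: [3.136, -0.179, -0.001]
contact_force: [-0.2, -0.5, 0.1]
grip_width: 0.085
gripper_force: 0.0
clock: 8.35
tcp_pos: [0.587, 0.0122, 0.2879]
orientation: [-3.136, 0.179, -0.001]
contact_force: [1.7, 0.2, -0.2]
grip_width: 0.085
gripper_force: 0.0
p [0.587  0.0122 0.2879] toolx [ 0.993 -0.114  0.   ] tooly [-0.114 -0.993 -0.   ] j7 -1.94 w 0.085 gf 0.0
d [-0.1211  0.1469 -0.0022] rv [-0.0002 -0.0004 -0.0269] rows 3.8
p [0.587  0.0122 0.2879] toolx [ 0.993 -0.114  0.   ] tooly [-0.114 -0.993 -0.   ] j7 -1.94 w 0.085 gf 0.0
d [-0.0662  0.3007 -0.0022] rv [-5.0000e-04 -1.0000e-04  1.5439e+00] rows 6.2
```

```bash
python3 drive.py '-0.01 0.04 0 0 0 0.12;-0.02 0.08 0 0 0 0.25;-0.03 0.12 0 0 0 0.38;-0.04 0.16 0 0 0 0.5;-0.05 0.2 0 0 0 0.62' - 30
python3 to.py 0.487 -0.279 0.25 -5
python3 - <<'E'
from h import *
for n in("side","top"):
    im,d=grab_frame(n);X=cloud(n,d)
    np.savez(f"/tmp/{n}_a.npz",im=im,d=d)
    m=(abs(X[...,0]-.586)<.03)&(abs(X[...,1]-.012)<.045)&(X[...,2]>.06)&(X[...,2]<.16);P=X[m]
    if len(P)<10: print(n,len(P));continue
    t=P[P[:,2]>np.percentile(P[:,2],98)-.006]
    print(n,len(P),"zmax",np.percentile(P[:,2],[90,98,100]).round(4),"topmean",t.mean(0).round(4),t.min(0).round(4),t.max(0).round(4))
    c=P.mean(0);N=np.linalg.svd(P-c,full_matrices=False)[2][2];print(N.round(3),c.round(4))
im=np.load("/tmp/side_a.npz")["im"];cv2.imwrite("pics/a.png",cv2.resize(im[100:400,200:520],(640,600)))
E
```

```text
clock: 8.85
tcp_pos: [0.5139, -0.1823, 0.2869]
orientation: [-2.929, 1.134, -0.002]
contact_force: [0.2, -0.6, 0.4]
grip_width: 0.0852
gripper_force: 0.0
p [ 0.5139 -0.1823  0.2869] toolx [ 0.739 -0.674  0.001] tooly [-0.674 -0.739 -0.001] j7 -2.14 w 0.0852 gf 0.0
d [0.0452 0.0897 0.0369] rv [-1.000e-03 -5.000e-04  9.191e-01] rows 2.1
side 408 zmax [0.1283 0.1301 0.131 ] topmean [0.5843 0.0093 0.1283] [ 0.5794 -0.0182  0.1243] [0.5898 0.0415 0.131 ]
[-0.995  0.102  0.013] [0.5831 0.0087 0.0985]
top 127 zmax [0.1312 0.1325 0.1339] topmean [0.5842 0.0154 0.13  ] [ 0.5784 -0.0137  0.1265] [0.5897 0.0441 0.1339]
[-0.992  0.12   0.043] [0.583  0.015  0.1127]
```

View pics/a.png

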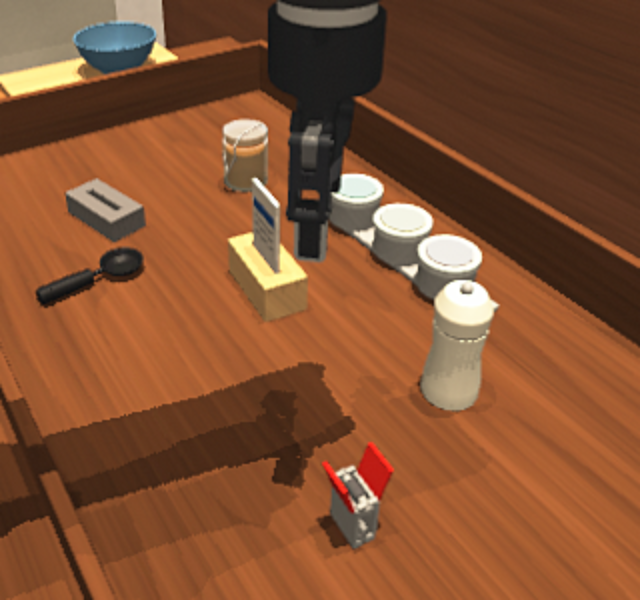

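The card stands home in the stand, its top at 130 mm. The arm is clear and the clip is untouched. Turning on would drive joint 7 into its limit, so I'll take the half-turn alternative, rv z ≈ −2.22.

```bash
python3 drive.py '0.009 0.018 0 0 0 -0.14;0.018 0.036 0 0 0 -0.28;0.027 0.054 0 0 0 -0.42;0.036 0.072 0 0 0 -0.56;0.045 0.09 0 0 0 -0.7'
python3 drive.py '0 0 0 0 0 -0.15;0 0 0 0 0 -0.3;0 0 0 0 0 -0.45;0 0 0 0 0 -0.6;0 0 0 0 0 -0.75'
python3 drive.py '0 0 0 0 0 -0.15;0 0 0 0 0 -0.3;0 0 0 0 0 -0.45;0 0 0 0 0 -0.6;0 0 0 0 0 -0.7'
python3 to.py 0.487 -0.279 0.21 -5
```

```text
clock: 9.45
tcp_pos: [0.4878, -0.2782, 0.2867]
orientation: [-3.141, 0.043, -0.001]
contact_force: [0.2, 0.1, -0.3]
grip_width: 0.085
gripper_force: 0.0
clock: 9.95
tcp_pos: [0.488, -0.2775, 0.2866]
orientation: [2.938, 1.111, 0.001]
contact_force: [0.2, -0.2, 0.9]
grip_width: 0.085
gripper_force: 0.0
clock: 10.45
tcp_pos: [0.488, -0.2774, 0.2866]
orientation: [2.38, 2.05, 0.001]
contact_force: [-0.5, -0.8, -0.4]
grip_width: 0.085
gripper_force: 0.0
p [ 0.488  -0.2774  0.2866] toolx [0.148 0.989 0.   ] tooly [ 0.989 -0.148  0.001] j7 0.08 w 0.085 gf 0.0
d [-0.0017 -0.0008  0.0766] rv [ 0.0005 -0.     -0.0613] rows 1.5
```

```bash
python3 drive.py '-0.0017 -0.0008 0.035 0 0 -0.061;-0.0017 -0.0008 0.075 0 0 -0.061;-0.0017 -0.0008 0.115 0 0 -0.061;-0.0017 -0.0008 0.145 0 0 -0.061;-0.0017 -0.0008 0.165 0 0 -0.061'
python3 drive.py '0 0 0.0045 0 0 0;0 0 0.0045 0 0 0;0 0 0.0045 0 0 0'
python3 drive.py '0 0 0 0 0 0;0 0 0 0 0 0;0 0 0 0 0 0;0 0 0 0 0 0' 0.04 20
python3 to.py 0.487 -0.279 0.116 -5
```

```text
clock: 10.95
tcp_pos: [0.4861, -0.2788, 0.1192]
orientation: [-2.321, -2.114, 0.001]
contact_force: [-0.6, -0.7, -0.4]
grip_width: 0.0848
gripper_force: 0.0
clock: 11.25
tcp_pos: [0.4877, -0.2796, 0.1179]
orientation: [2.322, 2.113, 0.001]
contact_force: [0.4, -0.2, 0.2]
grip_width: 0.0847
gripper_force: 0.0
clock: 11.65
tcp_pos: [0.4893, -0.28, 0.1188]
orientation: [2.319, 2.111, 0.005]
contact_force: [1.4, 0.2, 9.3]
grip_width: 0.0397
gripper_force: 9.2
p [ 0.4893 -0.28    0.1188] toolx [ 0.094  0.996 -0.002] tooly [ 0.996 -0.094  0.006] j7 -0.01 w 0.0397 gf 9.193250751122832
d [ 0.0008 -0.0024  0.0028] rv [ 0.0059  0.0015 -0.0067] rows 0.1
```

```bash
python3 drive.py '0 0 -0.001 0 0 0;0 0 -0.002 0 0 0;0 0 -0.003 0 0 0;0 0 -0.003 0 0 0;0 0 -0.003 0 0 0' 0.02 40
python3 drive.py '0 0 0 0 0 0;0 0 0 0 0 0;0 0 0 0 0 0'
python3 - <<'E'
from h import *
o=sensors.get_obs();print(o["tcp_pos"],o["grip_width"],o["contact_force"],o["gripper_force"])
im,d=grab_frame("side");np.savez("/tmp/side_c.npz",im=im,d=d);cv2.imwrite("pics/cl.png",cv2.resize(im[250:400,280:480],(800,600)))
E
```

```text
clock: 12.15
tcp_pos: [0.4881, -0.2798, 0.1207]
orientation: [2.321, 2.113, 0.002]
contact_force: [1.3, 0.1, 8.6]
grip_width: 0.0246
gripper_force: 44.0
clock: 12.45
tcp_pos: [0.4881, -0.2798, 0.1207]
orientation: [2.321, 2.113, 0.002]
contact_force: [1.6, 0.7, 7.1]
grip_width: 0.0249
gripper_force: 44.0
[ 0.48808175 -0.27977968  0.12066995] 0.02488838860452183 [1.63679642 0.69035119 7.11761038] 44.00063216686249
```

View pics/cl.png

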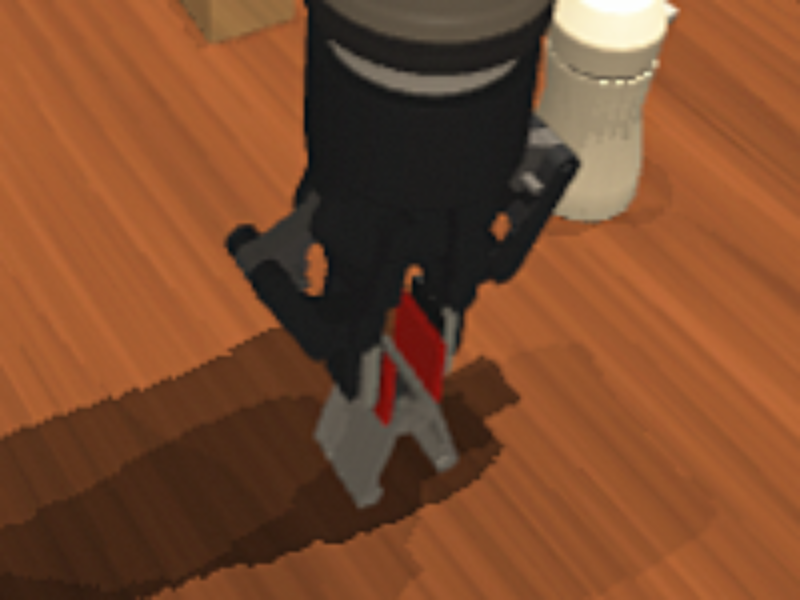

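The clip is squeezed fully open (25 mm), its jaws gaping at about (370,500) and (445,460). Now I lift and carry it over.

```bash
python3 drive.py '0 0 -0.02 0 0 0;0 0 -0.055 0 0 0;0 0 -0.095 0 0 0;0 0 -0.135 0 0 0;0 0 -0.17 0 0 0'
python3 to.py 0.5855 0.0125 0.29 -6.5
```

```text
clock: 13.0
tcp_pos: [0.4859, -0.2792, 0.2907]
orientation: [-2.323, -2.114, 0.001]
contact_force: [0.8, -0.2, -0.5]
grip_width: 0.025
gripper_force: 43.3
p [ 0.4859 -0.2792  0.2907] toolx [0.094 0.996 0.   ] tooly [ 0.996 -0.094 -0.001] j7 0.13 w 0.025 gf 43.313859701156616
d [0.2998 0.0717 0.0008] rv [-0.0013 -0.0004  0.0192] rows 6.2
```

```bash
python3 drive.py '0.03 0.008 0 0 0 0;0.07 0.017 0 0 0 0;0.115 0.028 0 0 0 0.01;0.16 0.038 0 0 0 0.019;0.2 0.048 0 0 0 0.019'
python3 drive.py '0.04 0.01 0 0 0 0;0.07 0.017 0 0 0 0;0.09 0.022 0 0 0 0;0.099 0.024 0 0 0 0;0.099 0.024 0 0 0 0'
python3 drive.py '0 0 0 0 0 0;0 0 0 0 0 0'
cat > v.py <<'E'
from h import *
o=sensors.get_obs();p=o["tcp_pos"];print(p)
for n in("side","top"):
    im,d=grab_frame(n);X=cloud(n,d);np.savez(f"/tmp/{n}_v.npz",im=im,d=d)
    m=(abs(X[...,:2]-p[:2]).max(2)<.06)&(X[...,2]<p[2]-.078)&(X[...,2]>p[2]-.135);P=X[m]
    if n=="side":
        for z in np.arange(p[2]-.135,p[2]-.078,.006):
            q=P[(P[:,2]>=z)&(P[:,2]<z+.006)]
            if len(q)>4: print(" z",z.round(3),len(q),"x",q[:,0].min().round(4),q[:,0].max().round(4),"y",q[:,1].min().round(4),q[:,1].max().round(4))
im=np.load("/tmp/side_v.npz")["im"];cv2.imwrite("pics/v.png",cv2.resize(im[80:260,240:440],(660,594)))
E
python3 v.py; python3 to.py 0.5855 0.0125 0.23 -6.5
```

```text
clock: 13.5
tcp_pos: [0.5527, -0.0827, 0.2889]
orientation: [-2.342, -2.092, 0.002]
contact_force: [0.9, -0.8, -0.7]
grip_width: 0.0246
gripper_force: 43.3
clock: 14.0
tcp_pos: [0.5879, 0.0117, 0.2889]
orientation: [-2.341, -2.094, 0.001]
contact_force: [0.2, 0.4, -0.3]
grip_width: 0.0244
gripper_force: 43.3
clock: 14.2
tcp_pos: [0.588, 0.0088, 0.2892]
orientation: [2.346, 2.089, -0.002]
contact_force: [0.0, -0.4, -2.1]
grip_width: 0.0244
gripper_force: 43.3
[0.58795645 0.00884424 0.28919389]
 z 0.166 23 x 0.5638 0.6072 y -0.011 0.0267
 z 0.172 81 x 0.5639 0.6068 y -0.0112 0.0288
 z 0.178 43 x 0.5649 0.6062 y -0.0112 0.0307
 z 0.184 51 x 0.5671 0.6041 y -0.0107 0.0283
 z 0.19 46 x 0.5689 0.6004 y -0.0113 0.0283
 z 0.196 44 x 0.5709 0.598 y -0.0103 0.0277
 z 0.202 39 x 0.5731 0.5989 y -0.0114 0.0279
 z 0.208 21 x 0.5735 0.5969 y -0.0125 0.0197
p [0.5881 0.0092 0.2894] toolx [ 0.115  0.993 -0.001] tooly [ 0.993 -0.115 -0.   ] j7 -0.47 w 0.0249 gf 43.31821382045746
d [ 0.003  -0.0029  0.0594] rv [-0.0002  0.0007 -0.0018] rows 1.2
```

View pics/v.png

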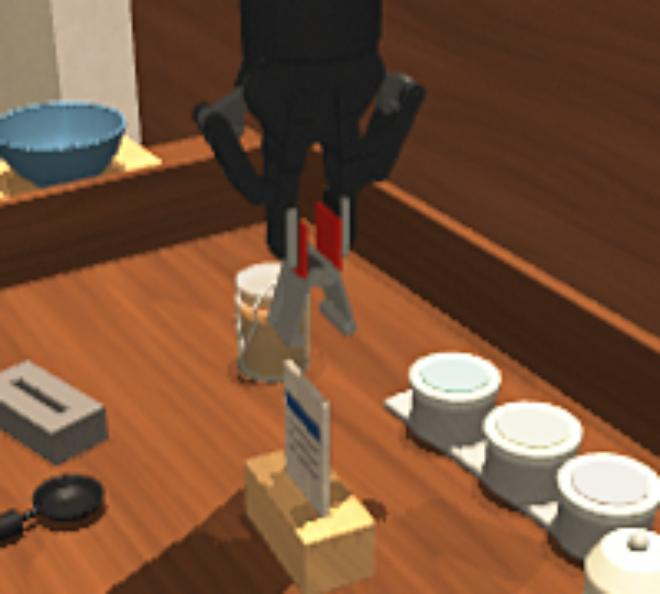

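The clip hangs upright, jaws wide open, about 3 mm short in y above the card top at about (305,370). I'll correct y and descend 56 mm.

```bash
python3 drive.py '0.0033 -0.0004 0 0 0 0;0.0033 -0.0004 0.01 0 0 0;0.0033 -0.0004 0.022 0 0 0;0.0033 -0.0004 0.03 0 0 0;0.0033 -0.0004 0.03 0 0 0'
python3 drive.py '0 0 0.006 0 0 0;0 0 0.014 0 0 0;0 0 0.022 0 0 0;0 0 0.0265 0 0 0;0 0 0.0265 0 0 0'
python3 drive.py '0 0 0 0 0 0;0 0 0 0 0 0;0 0 0 0 0 0'
python3 v.py
```

```text
clock: 14.8
tcp_pos: [0.5873, 0.0139, 0.2574]
orientation: [-2.342, -2.091, 0.004]
contact_force: [0.5, -0.5, -0.4]
grip_width: 0.0249
gripper_force: 43.3
clock: 15.3
tcp_pos: [0.5879, 0.0141, 0.232]
orientation: [-2.343, -2.092, 0.002]
contact_force: [-0.5, -0.5, -0.6]
grip_width: 0.0243
gripper_force: 43.3
clock: 15.6
tcp_pos: [0.5885, 0.0142, 0.2334]
orientation: [2.343, 2.092, 0.001]
contact_force: [-0.2, 0.5, -1.1]
grip_width: 0.0248
gripper_force: 43.3
[0.58852789 0.01418843 0.23336029]
 z 0.098 23 x 0.5791 0.5837 y -0.0175 0.0158
 z 0.104 24 x 0.5789 0.5836 y -0.0164 0.0201
 z 0.11 41 x 0.5652 0.6078 y -0.0175 0.0353
 z 0.116 96 x 0.5636 0.6076 y -0.0176 0.0337
 z 0.122 70 x 0.5651 0.6076 y -0.0184 0.0359
 z 0.128 64 x 0.5674 0.6043 y -0.018 0.0357
 z 0.134 40 x 0.57 0.6017 y -0.0063 0.0328
 z 0.14 35 x 0.5713 0.6001 y -0.0053 0.0335
 z 0.146 37 x 0.5723 0.5973 y -0.005 0.0334
 z 0.152 21 x 0.5755 0.5971 y -0.0052 0.0219
```

View pics/v.png

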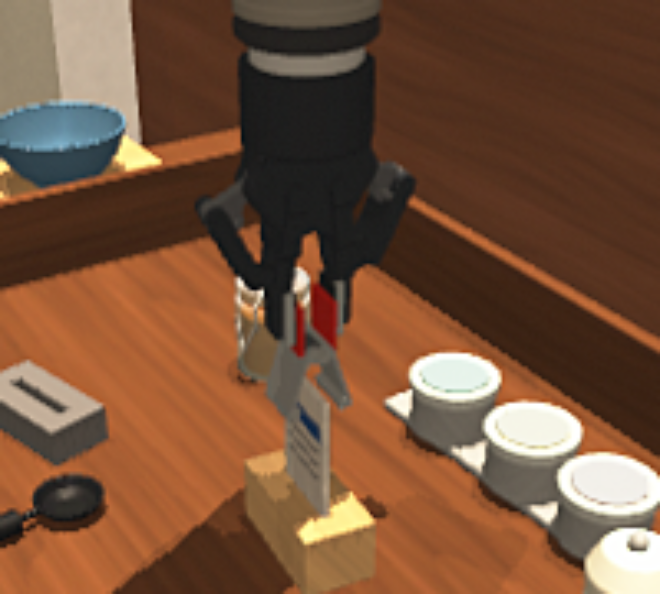

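The card's edge lies between the gaping jaws, about 16 mm inside and centred to within 3 mm. There is no contact force and the tins and jar are undisturbed, so I'm handing in.

```bash
python3 -c "
from bench import r, sensors, grab_frame, camera_info, hand_in
print(hand_in())"
```

```text
the job is handed in; nothing more can be done
None
```

The job is handed in (result not shown): card home in the stand, the clip held squeezed open about 16 mm over the middle of its top edge with no contact force, and the tins, grinder, jar and spoon not touched.

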